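# Balance-check the rotor arms and reject the faulty one

### The arm

A 6-joint arm with a two-finger parallel gripper is mounted at the origin on a cart in front of the work surface, level with it; the furniture and walls round the work are solid. World frame = base frame: x ahead of the robot, y to its left, z up, the work surface at z = 0. Lengths are in mm, angles in rad, forces in N, time in s.
With the tool pointing down it reaches from about 375 to 900 mm from the base axis. Payload 3.1 kg.
Tool frame: the origin (TCP) lies midway between the tips of the shut fingers; the grasp point (between the pads) lies 19 mm behind it; z points along the fingers, y is the line along which they close (so a half turn about z gives the same grasp; the last joint's range is limited). The gripper opens to 85 mm and grips with 20 to 120 N. Pads are 22 mm wide; open, the fingers measure 114 mm over their backs; the gripper's body (76 mm by 85 mm) begins 54 mm behind the grasp point. The pads swing forward as they close: fully open they stand 13 mm farther back than shut.
Start: joints at [-1.345, 0.527, 1.433, -0, 1.181, -0.178], TCP at [246.167, -574.455, 231.31] pointing down, gripper open.
Joint ranges: [-3.08, 3.08], [-0.75, 2.2], [0.22, 2.44], [-1.43, 4.57], [0, 2.65], [-2.85, 2.85]. Speed limits (rad/s): [2.79, 2.79, 3.14, 3.14, 3.14, 3.14].

### API

Orientations are given as [roll, pitch, yaw] about the fixed x, y, z axes, in that order (R = Rz(yaw) Ry(pitch) Rx(roll)).
In Python, from rig import manip gives the robot as it stands. The module is installed in compiled form; this text tells all that it offers.
- The arm moves only by the tool step_arm, never from a script. Its argument "series" is text: rows parted by semicolons, each of 7 numbers parted by spaces: the shift along the tool's x, y, z in m, then the turn, a rotation vector about the tool's x, y, z in rad, then the opening, from 0 (shut) to 1 (fully open). A call has 1 to 20 rows; each row is the pose to reach, as a shift and turn from the pose commanded when the call began, along the tool's axes at that moment; what a row does not reach only later rows make up. A row lasts 1/10 s, in which the tool goes at most 50 mm and 8.59 degrees, less where a joint would pass 70% of its speed; a pose out of reach is approached as far as the arm can. A call with a gripper value outside its range is refused whole. The fingers move at their own pace and stop on an object; "force" is the grip in N (left out, the last holds). Time passes only in rows, so rows that repeat a pose let the fingers close. It gives the time, the measured TCP pose, the force, the opening and the grip force at its end, in the units of the state.
- manip.get_state(): the state, without advancing time (a new reading comes with each control period).
- manip.capture(name): name is "scene" or "top" or "wrist"; returns the picture (480x640x3 uint8, blue, green, red); there is no depth.
- manip.camera_model(name): a dict with "K" (3x3 intrinsics, pixels), "rvec" (rotation vector, rad) and "tvec" (3), from world to camera coordinates, as OpenCV has them; the wrist camera has in their place "mount" (4x4, takes a point from camera to tool coordinates, whose origin is the TCP and whose axes are the flange's). Camera axes: x right, y down, z forward; pixel columns grow to the right and rows downward; lengths in mm; the calibration is good to about 2 mm. A picture is of the moment at which its call begins: read the wrist's pose just before it. camera_model takes no time and is no camera call.
- manip.hand_in(): hands the job in; it is judged then, once.
The state is a dict: "time": time; "joint_pos": joint angles; "joint_vel": joint speeds; "joint_efforts": joint torques, N m; "tcp_pos": TCP position; "tool_rot": TCP orientation; "wrist_force": force on the tool from outside, world axes, zero at the start; "ft_torque": the same for the moment, N m; "finger_gap": finger opening in mm; "grasp_force": force on a finger pad.
Only numpy, scipy, OpenCV 4.12 (cv2) and the standard library are available. Lean on these libraries where they do the work, as an engineer would, in place of code of your own. Each camera call takes 0.05 s, during which the arm holds its last target. There are 200 camera calls.

### The job

Check the three rotor arms on the knife-edge stand for balance: push the stand's hand lever over, away from you, as far as it goes, so that the rests sink and leave the arms hanging on the knife edge. Take off the arm that tips and set it down flat, not dropped, on the cork floor of the parts cabinet's open top drawer. Leave the two that stay level hanging on the edge, with the rests down, and do not disturb the oilstone, the wrench or the roll of tape.

Things in the scene. Friction and masses are not known exactly. Their poses are not given: they have to be found in the camera images.
- stand: Fixed grey balance stand: base 150 x 270 x 10 mm, an upright at each end (tops 73 mm up). Origin: middle of the base's underside. A knife edge runs along its y. Three rotor arms lie across it, about 70 mm apart, x along the stand's x, on two raised rest bars (x = +-44 mm, 16 mm wide, tops 74 mm up), notches 2.5 mm above the edge. Lowered, the bars' tops are 58 mm up.
- knife_mid (a point): Middle of the knife edge, 91.5 mm above the stand's origin. An arm left hanging on the edge by its V notch stays level if sound; the faulty one tips about the edge until a lobe lands on the lowered bars, 0.2 to 0.3 rad.
- lever (a joint): Hand lever at the stand's -y end, rad: 0 = leaning 20 degrees to the stand's -x (robot side), rests up; 1.1 = its stop, leaning 43 degrees to +x, rests down. Steel rod 10 mm thick, pivot 24 mm above and 142 mm to -y of the stand's origin, 125 mm long. Stays where left; takes 3 to 8 N at the ball. Closed fingers, tips about 90 mm above the worktop, push it right over in one level line along the stand's x.
- lever_knob (a point): Centre of the lever's black ball (24 mm diameter) at the rod's end; moves with the lever.
- rotor_1: Grey cast rotor arm, about 0.35 kg, 120 mm long (x), 32 wide, 35 high. Origin: middle of its underside, z up. At each end a round lobe (32 mm diameter, 18 high, 44 mm from the middle); between them a web (top 19 mm up, at most 22 wide) and a hub with a round boss on top to grip: 28 mm diameter, from 21 to 35 mm above the underside.
- rotor_2: Rotor arm, to the eye like rotor_1. Under each arm's hub a 90-degree V notch runs along y, apex 20 mm above the underside. One of the three arms has a hidden hollow in one lobe and is out of balance; which one, and where on the stand, is not told.
- rotor_3: Rotor arm, to the eye like rotor_1.
- drawer_floor (a point): Middle of the open part of the cork-lined floor of the top drawer of the parts cabinet (three amber drawers), on the cork, 94 mm above the worktop; x points into the cabinet, y along the drawer. Inside 148 mm wide (y), open to above about 40 mm either way in x; above the cork the front panel stands 28 mm, the cabinet behind 32 mm, the sides 22 mm. An arm fits with its length along y.
- parts_cabinet_drawer2 (a joint): How far the top drawer is pulled out, m (0 shut, 0.085 fully out); it starts 0.078 to 0.085 out and slides with about 2 N.
- oilstone: Bystander: oilstone 45 x 125 x 24 mm (long along y), loose on the worktop. Origin: middle of its underside.
- wrench_17: Bystander: combination wrench 36 x 200 x 8 mm (long along y), loose on the worktop. Origin: middle of its underside.
- tape_roll: Bystander: roll of masking tape 72 mm across, 19 mm high, loose on the worktop. Origin: middle of its underside.
There are look-alikes about, which are no part of the job. What is shaped like the rotor_2 but turquoise is not meant.

How it is judged:
By the outcome, as a careful person would: the job done as asked, in the order asked, and still so for the second after the job is handed in, with the robot touching nothing.
It also fails if it takes over 48 s, if anything falls off the work surface, if the arm or the gripper's body presses on something with over 40 N, if the wrist force passes 120 N, or if a joint passes its speed limit or range.

## Working session

There is one attempt and no reset: what is moved stays moved. The work goes in short steps, Python scripts to look and compute and a tool call to move; the robot and the scene stay as the last step left them, time stands still between calls to the robot, and variables do not carry over. Pictures are saved under pics/ and viewed, at most 10 in all, crops included, and the job is handed in when it is done.

Besides the shell and the picture viewer there is one more tool, called after ">>>" in YAML: its name, and indented under it one key for each argument. step_arm: Moves the arm, as the interface text tells. Its arguments: {"type":"object","properties":{"series":{"type":"string"},"force":{"type":"number"}},"required":["series"]}

```bash
mkdir -p pics; cat > h.py <<'E'
import numpy as np, cv2
from rig import manip
def ray(cam,uv):
    m=manip.camera_model(cam);K=np.array(m["K"]);R,_=cv2.Rodrigues(np.array(m["rvec"],float));t=np.array(m["tvec"],float).ravel()
    d=R.T@np.linalg.inv(K)@np.array([uv[0],uv[1],1.]);return -R.T@t,d
def onz(cam,uv,z):
    o,d=ray(cam,uv);return o+d*(z-o[2])/d[2]
def proj(cam,p):
    m=manip.camera_model(cam);q,_=cv2.projectPoints(np.array(p,float).reshape(-1,1,3),np.array(m["rvec"],float),np.array(m["tvec"],float),np.array(m["K"],float),None);return q.reshape(-1,2)
E
python3 - <<'E'
from h import *
for n in("scene","top"): cv2.imwrite(f"pics/{n}0.png",manip.capture(n)); print(n,ray(n,(320,240)))
s=manip.get_state();print(s["tcp_pos"],s["tool_rot"],s["time"])
E
```

```text
scene (array([-235.39785606,  473.94842041, 1129.40834184]), array([ 0.58408776, -0.34240512, -0.73594028]))
top (array([ 426.15498907,  -20.91305824, 1401.78885739]), array([ 0.10943476,  0.04797063, -0.99320365]))
[ 246.00245619 -573.83660623  230.405884  ] [-3.13962159e+00 -3.46232968e-04  4.04725146e-01] 0.1
```

View pics/scene0.png

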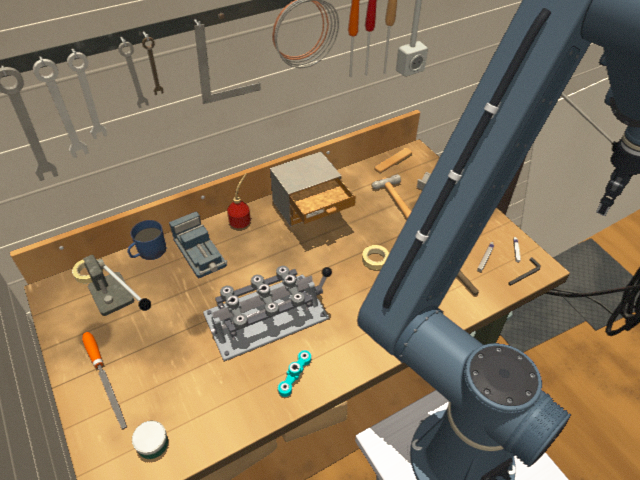

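View pics/top0.png

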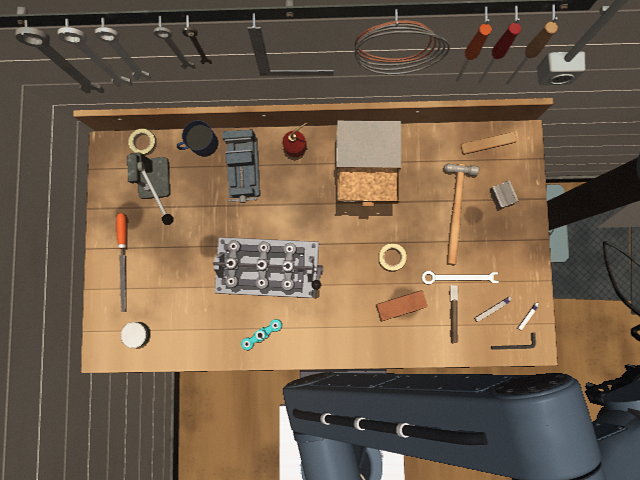

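The top view shows the stand at about (268,267) with three grey arms across it, hubs near (235,264), (262,265) and (287,266). Its lever ball is at (316,285) and the open cork drawer at (367,185). Two look-alikes are out: the turquoise arm at (262,335), wrong colour, and the black ball at (167,219), which belongs to another device. I'll confirm in one enlarged crop.

```bash
python3 - <<'E'
from h import *
im=cv2.imread("pics/top0.png")
a=cv2.resize(im[225:310,205:335],None,fx=6,fy=6,interpolation=cv2.INTER_CUBIC)
cv2.imwrite("pics/crop0.png",a[:510,:780])
for n,p,z in [("c1",(219,238),10),("c2",(319,242),10),("c3",(316,298),10),("c4",(215,293),10),("h1",(235,264),109),("h2",(262,265),109),("h3",(287.5,266),109),("knob",(316,285),137),("cork tl",(337,169),94),("cork tr",(398,169),94),("cork bl",(337,201),94),("cork br",(398,201),94),("cab",(337,122),130),("cab front l",(336,168),126),("cab front r",(400,166),126)]:
    print(n,onz("top",p,z).round(0))
hsv=cv2.cvtColor(im,cv2.COLOR_BGR2HSV)
E
```

```text
c1 [591. 317.  10.]
c2 [574.  49.  10.]
c3 [426.  59.  10.]
c4 [444. 327.  10.]
h1 [513. 253. 109.]
h2 [509. 186. 109.]
h3 [506. 123. 109.]
knob [457.  51. 137.]
cork tl [751.  -4.  94.]
cork tr [ 747. -158.   94.]
cork bl [668.  -2.  94.]
cork br [ 665. -156.   94.]
cab [862.  -6. 130.]
cab front l [746.  -2. 126.]
cab front r [ 747. -160.  126.]
```

View pics/crop0.png

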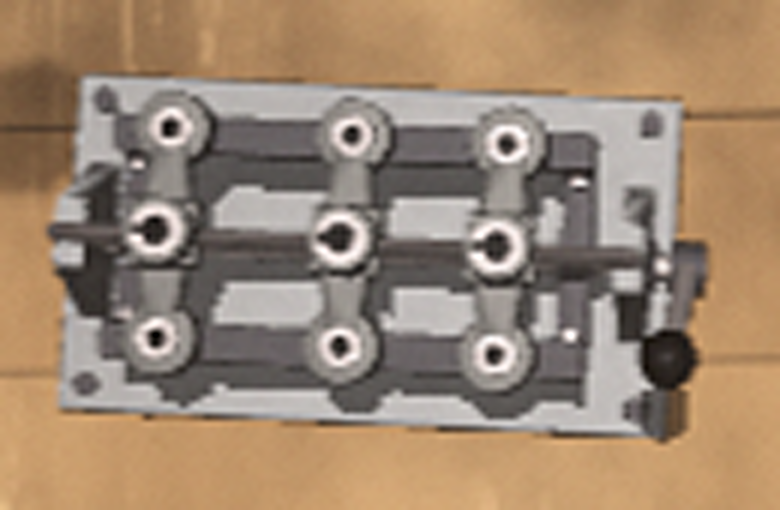

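Confirmed: the stand is centred near (509,188) with yaw about -0.063. The three arms are grey, and the ball at crop (668,358) is the stand's own lever. Predicted knob position is (457,49); measured is (457,51). Next I go to the near side of the lever.

```bash
cat >> h.py <<'E'
from scipy.spatial.transform import Rotation as Rr
def go(p,yaw,tilt=0.):
    "shift (tool axes, m) and rotvec to reach TCP p, tool down at yaw, tilted about world-horizontal tool y"
    s=manip.get_state();R=Rr.from_euler("xyz",s["tool_rot"]);T=Rr.from_euler("xyz",[np.pi,0,yaw])*Rr.from_rotvec([0,tilt,0])
    print("t",round(s["time"],2),"shift",(R.inv().apply(np.array(p)-s["tcp_pos"])/1000).round(4),"rot",(R.inv()*T).as_rotvec().round(4))
E
python3 -c "
from h import *
go((420,51,225),-.063)
go((420,51,90),-.063)"
```

```text
t 0.1 shift [ 0.406  -0.5058  0.0065] rot [-2.000e-03  1.000e-04  4.677e-01]
t 0.1 shift [ 0.4059 -0.5056  0.1415] rot [-2.000e-03  1.000e-04  4.677e-01]
```

>>> step_arm:
  series: "0.406 -0.506 0.006 0 0 0.468 0;0.406 -0.506 0.006 0 0 0.468 0;0.406 -0.506 0.006 0 0 0.468 0;0.406 -0.506 0.006 0 0 0.468 0;0.406 -0.506 0.006 0 0 0.468 0;0.406 -0.506 0.006 0 0 0.468 0;0.406 -0.506 0.006 0 0 0.468 0;0.406 -0.506 0.006 0 0 0.468 0;0.406 -0.506 0.006 0 0 0.468 0;0.406 -0.506 0.006 0 0 0.468 0;0.406 -0.506 0.006 0 0 0.468 0;0.406 -0.506 0.006 0 0 0.468 0;0.406 -0.506 0.006 0 0 0.468 0;0.406 -0.506 0.006 0 0 0.468 0;0.406 -0.506 0.006 0 0 0.468 0;0.406 -0.506 0.05 0 0 0.468 0;0.406 -0.506 0.1 0 0 0.468 0;0.406 -0.506 0.14 0 0 0.468 0;0.406 -0.506 0.14 0 0 0.468 0;0.406 -0.506 0.14 0 0 0.468 0"

```text
time: 2.1
tcp_pos: [419.7, 49.2, 91.2]
tool_rot: [-3.142, 0.002, -0.066]
wrist_force: [0.5, 0.5, -0.0]
finger_gap: -0.0
grasp_force: 0.0
```

>>> step_arm:
  series: "0.01 0 0 0 0 0 0;0.02 0 0 0 0 0 0;0.028 0 0 0 0 0 0;0.036 0 0 0 0 0 0;0.044 0 0 0 0 0 0;0.052 0 0 0 0 0 0;0.06 0 0 0 0 0 0;0.068 0 0 0 0 0 0;0.076 0 0 0 0 0 0;0.084 0 0 0 0 0 0;0.092 0 0 0 0 0 0;0.1 0 0 0 0 0 0;0.106 0 0 0 0 0 0;0.11 0 0 0 0 0 0;0.11 0 0 0 0 0 0"

```text
time: 3.6
tcp_pos: [528.7, 43.6, 90.4]
tool_rot: [3.141, 0.004, -0.063]
wrist_force: [-4.6, -0.7, 0.2]
finger_gap: -0.2
grasp_force: 1.6
```

>>> step_arm:
  series: "0.003 0 0 0 0 0 0;0.006 0 0 0 0 0 0;0.006 0 0 0 0 0 0"

```text
time: 3.9
tcp_pos: [535.2, 43.2, 90.9]
tool_rot: [3.142, 0.002, -0.063]
wrist_force: [-4.3, 0.8, -0.3]
finger_gap: 0.0
grasp_force: 1.7
```

>>> step_arm:
  series: "0.003 0 0 0 0 0 0;0.006 0 0 0 0 0 0;0.006 0 0 0 0 0 0"

```text
time: 4.2
tcp_pos: [542.3, 42.8, 91.3]
tool_rot: [3.142, -0.001, -0.063]
wrist_force: [-3.9, 0.6, 0.2]
finger_gap: 0.1
grasp_force: 1.5
```

>>> step_arm:
  series: "0.002 0 0 0 0 0 0;0.004 0 0 0 0 0 0;0.004 0 0 0 0 0 0"

```text
time: 4.5
tcp_pos: [546.5, 42.5, 91.5]
tool_rot: [3.142, -0.001, -0.063]
wrist_force: [-3.0, 0.3, 0.4]
finger_gap: -0.1
grasp_force: 1.5
```

>>> step_arm:
  series: "0.002 0 0 0 0 0 0;0.003 0 0 0 0 0 0;0.003 0 0 0 0 0 0"

```text
time: 4.8
tcp_pos: [548.8, 42.4, 91.4]
tool_rot: [-3.142, 0.0, -0.063]
wrist_force: [-4.5, 0.0, 2.1]
finger_gap: -0.1
grasp_force: 2.1
```

>>> step_arm:
  series: "0.001 0 0 0 0 0 0;0.002 0 0 0 0 0 0;0.002 0 0 0 0 0 0"

```text
time: 5.1
tcp_pos: [549.0, 42.4, 91.2]
tool_rot: [3.142, 0.004, -0.063]
wrist_force: [-7.0, -1.2, 4.6]
finger_gap: -0.1
grasp_force: 3.9
```

>>> step_arm:
  series: "0.002 0 0 0 0 0 0;0.004 0 0 0 0 0 0;0.004 0 0 0 0 0 0"

```text
time: 5.4
tcp_pos: [549.2, 42.5, 91.1]
tool_rot: [3.142, 0.012, -0.062]
wrist_force: [-13.0, -1.2, 8.8]
finger_gap: 0.1
grasp_force: 7.7
```

>>> step_arm:
  series: "-0.02 0 0 0 0 0 0;-0.05 0 0 0 0 0 0;-0.05 0 -0.05 0 0 0 0;-0.05 0 -0.1 0 0 0 0;-0.05 0.02 -0.15 0 0 0 0.5;-0.05 0.04 -0.19 0 0 0 0.5;-0.05 0.06 -0.19 0 0 0 0.5;-0.05 0.06 -0.19 0 0 0 0.5"

```text
time: 6.2
tcp_pos: [504.7, -17.3, 284.3]
tool_rot: [3.139, -0.011, -0.066]
wrist_force: [0.3, -0.9, -0.5]
finger_gap: 42.7
grasp_force: 0.0
```

```bash
python3 - <<'E'
from h import *
print(manip.camera_model("wrist"))
a=manip.capture("scene");b=manip.capture("top");w=manip.capture("wrist")
cv2.imwrite("pics/w1.png",w);cv2.imwrite("pics/t1.png",b);cv2.imwrite("pics/s1.png",a)
A=cv2.resize(a[255:365,190:350],None,fx=5,fy=5,interpolation=cv2.INTER_CUBIC)[:540]
w2=cv2.resize(w,(400,300));B=cv2.resize(b[225:310,205:335],(400,262))
A=cv2.resize(A,(400,275))
c=np.zeros((580,800,3),np.uint8);c[:275,:400]=A;c[:300,400:]=w2;c[300:562,:400]=B
cv2.imwrite("pics/m1.png",c);print(manip.get_state()["tcp_pos"])
E
```

```text
{'K': array([[346.0683679 ,   0.        , 326.70955117],
       [  0.        , 346.0683679 , 242.95566158],
       [  0.        ,   0.        ,   1.        ]]), 'mount': array([[ 3.89397966e-04, -9.48057683e-01, -3.18098220e-01,
         8.25671973e+01],
       [ 9.99999900e-01,  2.99522503e-04,  3.31448937e-04,
         3.68620854e-01],
       [-2.18955136e-04, -3.18098317e-01,  9.48057705e-01,
        -1.42544763e+02],
       [ 0.00000000e+00,  0.00000000e+00,  0.00000000e+00,
         1.00000000e+00]])}
[501.63468154 -14.39728585 280.99916257]
```

View pics/m1.png

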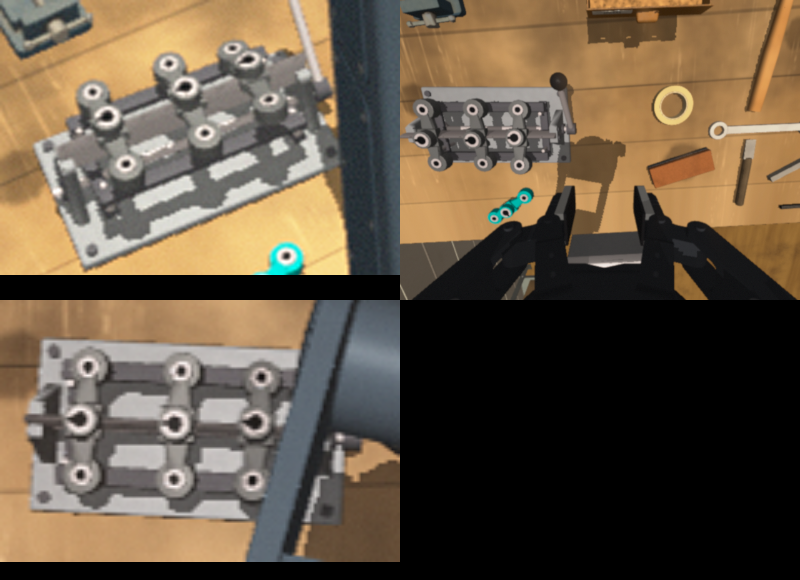

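The scene crop (top left) shows the right-hand arm, nearest the lever, tipped: its far lobe at (232,48) is low and its near lobe at (268,100) is high. The left and middle arms match each other. The wrist view (top right) shows the lever over at +x. I'll measure the rings by triangulation.

```bash
python3 - <<'E'
from h import *
def rings(im,x0,y0,x1,y1):
    g=im[y0:y1,x0:x1].min(2)
    g=cv2.resize(g,None,fx=4,fy=4,interpolation=cv2.INTER_CUBIC)
    m=cv2.morphologyEx((g>165).astype(np.uint8),cv2.MORPH_CLOSE,np.ones((13,13)))
    n,_,st,c=cv2.connectedComponentsWithStats(m)
    return [((c[i]+.5)/4-.5+[x0,y0],st[i,4]//16,st[i,2:4]/4) for i in range(1,n) if st[i,4]>16*12]
for n,f,b in(("scene","s1",(210,260,310,330)),("top","t1",(220,235,300,292))):
    print(n)
    for c,a,s in rings(cv2.imread(f"pics/{f}.png"),*b): print(c.round(1),a,s)
E
```

```text
scene
[287.7 276.5] 85 [20.25  9.75]
[263.6 285.2] 119 [29.25 16.5 ]
[226.4 290.7] 40 [8.   6.25]
[297.3 293.6] 29 [7.75 4.75]
[238.3 299.3] 84 [30.   10.75]
[274.7 304.1] 93 [16.5 13.5]
[213.5 317.8] 117 [13.75 23.  ]
[246.8 314.8] 148 [23.5  15.25]
[301.  312.1] 29 [7.   6.75]
[282.3 319.6] 104 [20.   10.75]
[307.  322.5] 29 [6.5 8. ]
[260.8 327.4] 60 [17.75  6.  ]
[291.8 327.9] 47 [18.5  5. ]
top
[256.1 245.5] 656 [80.   30.25]
[253.3 260.8] 176 [25.5 14.5]
[282.7 261.4] 174 [30.   11.75]
[264.8 277.8] 295 [49.75 15.  ]
[223.3 286.9] 74 [11.5  13.75]
[230.6 281.1] 41 [7.75 7.  ]
[249.  290.1] 54 [19.75  3.75]
[275.9 290.6] 21 [13.  2.]
```

```bash
python3 - <<'E'
from h import *
S=lambda x,y:(190+x/2.5,255+y/2.5)
T=lambda x,y:(205+x*130/400,225+(y-300)*85/262)
def tri(p,q):
    o,d=ray("scene",p);O,D=ray("top",q)
    k=np.linalg.lstsq(np.c_[d,-D],O-o,rcond=None)[0];a=o+d*k[0];b=O+D*k[1];return ((a+b)/2).round(1),round(float(np.linalg.norm(a-b)),1)
for n,p,q in [("Rfar",(232,48),(261,377)),("Rhub",(248,60),(256,423)),("Rnear",(268,100),(253,481)),
 ("Mfar",(170,65),(181,371)),("Mhub",(185,87),(175,423)),("Mnear",(204,132),(174,480)),("Lfar",(92,92),(88,367)),("Lhub",(107,117),(80,419)),("Lnear",(125,163),(81,475))]: print(n,*tri(S(*p),T(*q)))
E
```

```text
Rfar [547.8 119.3  76.7] 1.8
Rhub [508.5 121.2 101.9] 1.2
Rnear [462.3 124.9  95.5] 0.9
Mfar [552.8 183.4  85. ] 3.4
Mhub [509.7 186.6 101.4] 1.8
Mnear [464.6 190.1  87.6] 1.0
Lfar [558.  260.4  86.7] 1.8
Lhub [514.3 263.3 101.3] 2.6
Lnear [470.1 266.3  86.2] 1.0
```

Only the right arm tips: its lobe heights are 95.5 near and 76.7 far, a tilt of about 0.22 rad with the far side down. The middle arm (87.6/85.0) and left arm (86.2/86.7) are level. Next I hover above the tipped arm along its tilted axis.

```bash
python3 -c "
from h import *
go((519,120.5,200),-.063,-.22)
go((519,120.5,153),-.063,-.22)"
```

```text
t 6.35 shift [ 0.0087 -0.1357  0.0811] rot [-0.0006 -0.2211 -0.0006]
t 6.35 shift [ 0.0086 -0.1357  0.1281] rot [-0.0006 -0.2211 -0.0006]
```

>>> step_arm:
  series: "0.0087 -0.1357 0.04 0 -0.22 0 0.5;0.0087 -0.1357 0.08 0 -0.22 0 0.5;0.0087 -0.1357 0.08 0 -0.22 0 0.5;0.0087 -0.1357 0.08 0 -0.22 0 0.5;0.0087 -0.1357 0.128 0 -0.22 0 0.5;0.0087 -0.1357 0.128 0 -0.22 0 0.5;0.0087 -0.1357 0.128 0 -0.22 0 0.5"

```text
time: 7.05
tcp_pos: [517.5, 120.2, 152.9]
tool_rot: [3.141, 0.223, -0.063]
wrist_force: [0.5, -0.4, 0.8]
finger_gap: 42.7
grasp_force: 0.0
```

```bash
cat >> h.py <<'E'
def wcam():
    s=manip.get_state();m=manip.camera_model("wrist");M=np.array(m["mount"]);R=Rr.from_euler("xyz",s["tool_rot"]).as_matrix()
    return R@M[:3,:3],R@M[:3,3]+s["tcp_pos"],np.array(m["K"])
def wproj(p):
    A,o,K=wcam();q=K@(A.T@(np.array(p,float)-o));return (q[:2]/q[2]).round(1)
def wonz(uv,z):
    A,o,K=wcam();d=A@np.linalg.inv(K)@[uv[0],uv[1],1];return (o+d*(z-o[2])/d[2]).round(1)
E
python3 - <<'E'
from h import *
s=manip.get_state();print(s["tcp_pos"],s["tool_rot"])
print("expect hub top",wproj((508.9,121.2,106.1)))
w=manip.capture("wrist");cv2.imwrite("pics/w2.png",w)
E
```

```text
[517.53664994 120.19314662 152.92911472] [ 3.14126509  0.22309082 -0.06302476]
expect hub top [325.1 269.7]
```

View pics/w2.png

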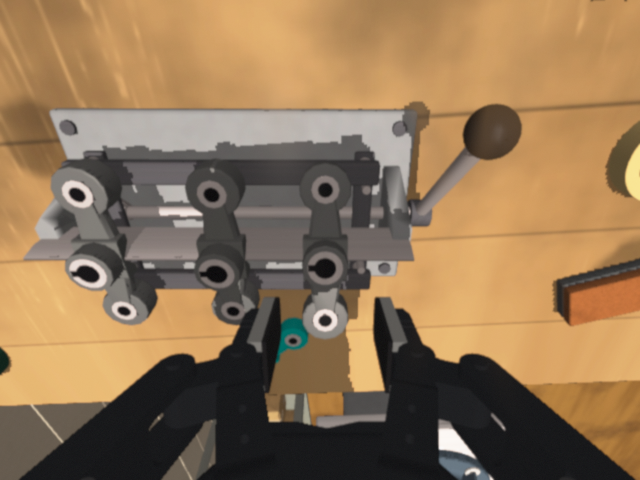

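The hub ring is at (325,268), against a prediction of (325.1,269.7), so position is good. Now a quick check of the tilt from the lobe rings at (325,190) and (325,321).

```bash
python3 - <<'E'
from h import *
k=np.array([505.5,121.3,91.5]);Z=Rr.from_euler("z",-.063)
for t in(.2,.22,.25,.28):
    f=lambda v:wproj(k+(Z*Rr.from_rotvec([0,t,0])).apply(v))
    print(t,f([44,0,-2]),f([0,0,15]),f([-44,0,-2]))
ax=(Z*Rr.from_rotvec([0,.23,0])).apply([0,0,1])
go(k+3*ax,-.063,-.23)
E
```

```text
0.2 [325.2 193. ] [325.2 271.1] [325.4 319.3]
0.22 [325.2 192.8] [325.2 270.7] [325.4 320. ]
0.25 [325.2 192.6] [325.2 270. ] [325.4 321.1]
0.28 [325.2 192.4] [325.2 269.3] [325.4 322.1]
t 7.1 shift [ 0.0006 -0.0005  0.0612] rot [-0.0001 -0.0108 -0.0004]
```

>>> step_arm:
  series: "0.001 0 0.02 0 -0.02 0 0.5;0.0015 0 0.04 0 -0.02 0 0.5;0.0015 0 0.052 0 -0.02 0 0.5;0.0015 0 0.061 0 -0.02 0 0.5;0.0015 0 0.061 0 -0.02 0 0.5"

```text
time: 7.6
tcp_pos: [506.3, 120.7, 93.7]
tool_rot: [3.142, 0.24, -0.064]
wrist_force: [0.1, -0.5, 0.1]
finger_gap: 42.6
grasp_force: 0.0
```

>>> step_arm:
  force: 45
  series: "0 0 0 0 0 0 0.28;0 0 0 0 0 0 0.28;0 0 0 0 0 0 0.2;0 0 0 0 0 0 0.2;0 0 0 0 0 0 0.2;0 0 0 0 0 0 0.2"

```text
time: 8.2
tcp_pos: [507.4, 120.8, 94.6]
tool_rot: [3.142, 0.238, -0.063]
wrist_force: [0.5, -0.4, 5.8]
finger_gap: 26.0
grasp_force: 44.7
```

>>> step_arm:
  series: "-0.001 0 -0.004 0 0 0 0.2;-0.002 0 -0.01 0 0 0 0.2;-0.005 0 -0.02 0 0 0 0.2;-0.012 0 -0.05 0 0 0 0.2;-0.019 0 -0.08 0 0 0 0.2;-0.026 0 -0.11 0 0 0 0.2;-0.026 0 -0.11 0 0 0 0.2"

```text
time: 8.9
tcp_pos: [510.2, 121.1, 210.6]
tool_rot: [-3.141, 0.23, -0.063]
wrist_force: [0.5, 0.8, -3.6]
finger_gap: 25.7
grasp_force: 45.3
```

```bash
python3 - <<'E'
from h import *
s=manip.get_state();print(s["tcp_pos"],s["wrist_force"].round(1),s["ft_torque"].round(2),s["finger_gap"])
w=manip.capture("wrist");cv2.imwrite("pics/w3.png",w)
E
```

```text
[510.18518778 121.09594875 210.58032929] [ 0.5  0.8 -3.6] [-0.02 -0.34  0.05] 25.675031548723563
```

View pics/w3.png

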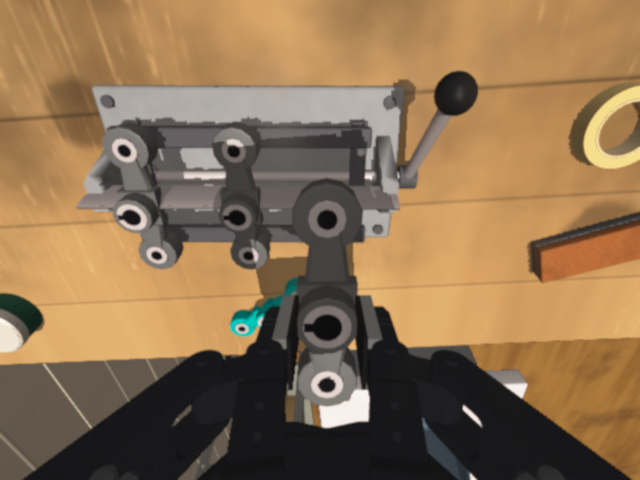

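The arm is held, with rings at (326,328), (327,218) and (326,385), and the other two still hang level. I'll solve for its attitude in the hand and the way to the drawer.

```bash
python3 - <<'E'
from h import *
from scipy.optimize import least_squares
m=manip.camera_model("wrist");M=np.array(m["mount"]);K=np.array(m["K"])
px=np.array([[327,218],[326,328],[326,385.]])
P=np.array([[44,0,18],[0,0,35],[-44,0,18.]])
def f(v): # tool frame: rotor z=-tool z ; x along tool x
    h,t,x,y=v
    Q=Rr.from_rotvec([0,t,0]).apply(P*[1,-1,-1])+[x,y,h]
    c=(Q-M[:3,3])@M[:3,:3];q=c@K.T;return (q[:,:2]/q[:,2:]-px).ravel()
r=least_squares(f,[20,0,0,0]);print("underside below TCP, tilt about tool y, x,y",r.x.round(3),r.fun.round(1))
s=manip.get_state()
go((640,-40,240),1.55)
go((704,-79,240),1.55)
E
```

```text
underside below TCP, tilt about tool y, x,y [ 2.0694e+01 -8.0000e-03  9.1900e-01  2.7600e-01] [-0.6  0.   0.3 -0.   0.4  0. ]
t 8.95 shift [ 0.1299  0.1523 -0.0636] rot [-0.1893  0.1808 -1.6049]
t 8.95 shift [ 0.1944  0.1872 -0.079 ] rot [-0.1893  0.1808 -1.6049]
```

>>> step_arm:
  series: "0.13 0.152 -0.064 -0.19 0.18 -1.605 0.2;0.13 0.152 -0.064 -0.19 0.18 -1.605 0.2;0.13 0.152 -0.064 -0.19 0.18 -1.605 0.2;0.13 0.152 -0.064 -0.19 0.18 -1.605 0.2;0.13 0.152 -0.064 -0.19 0.18 -1.605 0.2;0.13 0.152 -0.064 -0.19 0.18 -1.605 0.2;0.13 0.152 -0.064 -0.19 0.18 -1.605 0.2;0.13 0.152 -0.064 -0.19 0.18 -1.605 0.2;0.13 0.152 -0.064 -0.19 0.18 -1.605 0.2;0.13 0.152 -0.064 -0.19 0.18 -1.605 0.2;0.13 0.152 -0.064 -0.19 0.18 -1.605 0.2;0.13 0.152 -0.064 -0.19 0.18 -1.605 0.2;0.194 0.187 -0.079 -0.19 0.18 -1.605 0.2;0.194 0.187 -0.079 -0.19 0.18 -1.605 0.2;0.194 0.187 -0.079 -0.19 0.18 -1.605 0.2;0.194 0.187 -0.079 -0.19 0.18 -1.605 0.2"

```text
time: 10.55
tcp_pos: [701.4, -78.7, 234.8]
tool_rot: [-3.131, -0.0, 1.548]
wrist_force: [0.6, 0.2, -3.9]
finger_gap: 25.5
grasp_force: 45.8
```

```bash
python3 - <<'E'
from h import *
s=manip.get_state();print(s["tcp_pos"],s["tool_rot"],s["finger_gap"])
for p in [(663,-5,122),(663,-153,122),(746,-5,126),(746,-153,126),(704,-79,94)]: print(p,wproj(p))
w=manip.capture("wrist");cv2.imwrite("pics/w4.png",w)
E
```

```text
[701.36532185 -78.72982172 234.82551086] [-3.13115966e+00 -1.61366386e-04  1.54753799e+00] 25.48261444964395
(663, -5, 122) [270.8 139.6]
(663, -153, 122) [283.8 322.3]
(746, -5, 126) [389.2 137. ]
(746, -153, 126) [383.  323.4]
(704, -79, 94) [330.7 227.9]
```

View pics/w4.png

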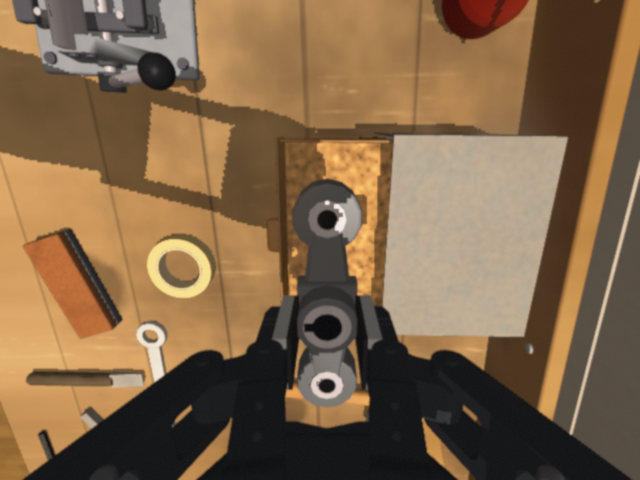

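```bash
python3 - <<'E'
from h import *
for p,z in [((285,142),122),((287,250),122),((285,275),122),((335,141),116),((295,391),116),((360,393),116),((391,135),126),((383,333),126),((527,335),126),((566,137),126)]: print(p,z,wonz(p,z))
t=cv2.imread("pics/top0.png")[110:225,325:410];w=cv2.imread("pics/w4.png")[120:420,250:420]
c=np.zeros((600,800,3),np.uint8);c[:575,:425]=cv2.resize(t,None,fx=5,fy=5);c[:600,440:780]=cv2.resize(w,None,fx=2,fy=2);cv2.imwrite("pics/m4.png",c)
E
```

```text
(285, 142) 122 [672.4  -6.3 122. ]
(287, 250) 122 [669.1 -87.8 122. ]
(285, 275) 122 [ 666.2 -109.2  122. ]
(335, 141) 116 [708.   -6.6 116. ]
(295, 391) 116 [ 667.6 -229.6  116. ]
(360, 393) 116 [ 728.1 -232.7  116. ]
(391, 135) 126 [746.8  -3.1 126. ]
(383, 333) 126 [ 746.  -161.7  126. ]
(527, 335) 126 [ 866.3 -165.5  126. ]
(566, 137) 126 [867.5  -7.  126. ]
```

View pics/m4.png

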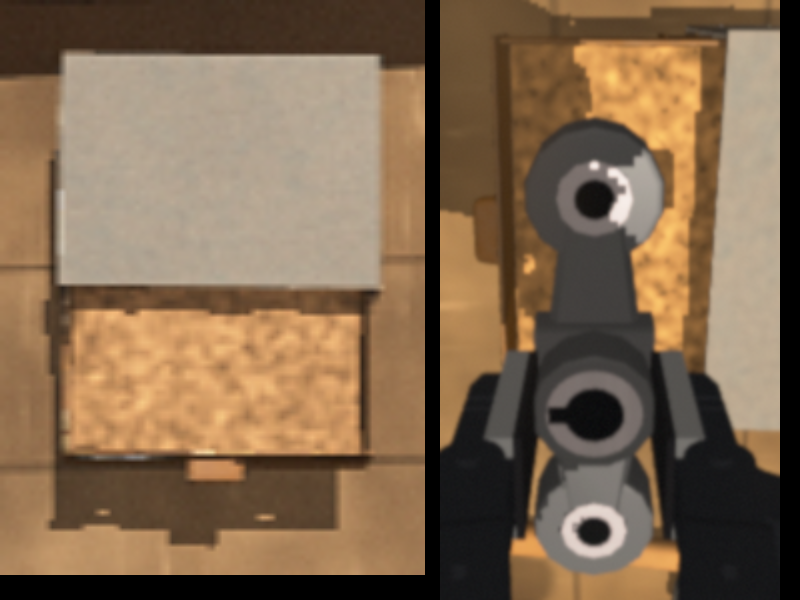

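Drawer interior: x about 666 to 746, y about -9 to -155, so the centre is near (706,-81). That agrees with the given 80 x 148 mm. I lower in stages.

```bash
python3 -c "
from h import *
go((706,-81,152),1.552)"
```

```text
t 10.6 shift [-0.0027  0.006   0.0831] rot [-0.0104 -0.0003 -0.0034]
```

>>> step_arm:
  series: "-0.0027 0.005 0.03 -0.01 0 -0.003 0.2;-0.0027 0.005 0.06 -0.01 0 -0.003 0.2;-0.0027 0.005 0.083 -0.01 0 -0.003 0.2;-0.0027 0.005 0.083 -0.01 0 -0.003 0.2;-0.0027 0.005 0.083 -0.01 0 -0.003 0.2;-0.0027 0.005 0.083 -0.01 0 -0.003 0.2"

```text
time: 11.2
tcp_pos: [708.0, -81.7, 156.1]
tool_rot: [3.134, 0.002, 1.553]
wrist_force: [0.3, -0.0, -3.2]
finger_gap: 25.7
grasp_force: 45.7
```

```bash
python3 -c "
from h import *
s=manip.get_state();print(s['tcp_pos'],s['tool_rot'],s['wrist_force'])
go((706,-81,118),1.552)"
```

```text
[707.98182312 -81.67240276 156.142677  ] [3.13396971e+00 1.96290111e-03 1.55307416e+00] [ 0.29910082 -0.02611472 -3.20294118]
t 11.2 shift [ 0.0007 -0.0023  0.0381] rot [0.0076 0.002  0.0011]
```

>>> step_arm:
  series: "0 -0.001 0.012 0.006 0 0 0.2;0 -0.002 0.024 0.006 0 0 0.2;0 -0.002 0.034 0.006 0 0 0.2;0 -0.002 0.034 0.006 0 0 0.2;0 -0.002 0.034 0.006 0 0 0.2;0 -0.002 0.034 0.006 0 0 0.2"

```text
time: 11.8
tcp_pos: [705.0, -81.8, 119.9]
tool_rot: [-3.14, 0.001, 1.553]
wrist_force: [0.3, 0.1, -4.0]
finger_gap: 25.6
grasp_force: 45.8
```

>>> step_arm:
  series: "0 0 0.001 0 0 0 0.2;0 0 0.002 0 0 0 0.2;0 0 0.003 0 0 0 0.2;0 0 0.003 0 0 0 0.2"

```text
time: 12.2
tcp_pos: [705.2, -82.0, 117.8]
tool_rot: [-3.14, 0.002, 1.553]
wrist_force: [-1.7, 0.3, -0.2]
finger_gap: 25.7
grasp_force: 46.2
```

>>> step_arm:
  series: "0 0 0.001 0 0 0 0.2;0 0 0.002 0 0 0 0.2;0 0 0.002 0 0 0 0.2"

```text
time: 12.5
tcp_pos: [706.3, -82.0, 117.6]
tool_rot: [3.14, 0.002, 1.553]
wrist_force: [-2.6, -0.8, 6.6]
finger_gap: 26.2
grasp_force: 46.9
```

Contact at z=117.6, close to the expected 115, so the weight is on the cork. I release gently, then rise.

>>> step_arm:
  series: "0 0 -0.001 0 0 0 0.2;0 0 -0.001 0 0 0 0.32;0 0 -0.001 0 0 0 0.36;0 0 -0.001 0 0 0 0.42;0 0 -0.001 0 0 0 0.42;0 0 -0.001 0 0 0 0.42"

```text
time: 13.1
tcp_pos: [704.8, -81.6, 115.5]
tool_rot: [-3.139, 0.001, 1.553]
wrist_force: [0.1, -0.1, -0.5]
finger_gap: 35.9
grasp_force: 0.0
```

>>> step_arm:
  series: "0 0 -0.01 0 0 0 0.42;0 0 -0.03 0 0 0 0.42;0 0 -0.07 0 0 0 0.42;0 0 -0.12 0 0 0 0.42;0 0 -0.16 0 0 0 0.42;0 -0.05 -0.16 0 0 0 0.42;-0.05 -0.1 -0.16 0 0 0 0.42;-0.1 -0.15 -0.16 0 0 0 0.42;-0.15 -0.15 -0.16 0 0 0 0.42;-0.2 -0.15 -0.16 0 0 0 0.42;-0.25 -0.15 -0.16 0 0 0 0.42;-0.25 -0.15 -0.16 0 0 0 0.42"

```text
time: 14.3
tcp_pos: [550.2, -332.6, 277.8]
tool_rot: [-3.141, 0.003, 1.551]
wrist_force: [-0.2, 0.2, 0.1]
finger_gap: 36.1
grasp_force: 0.0
```

```bash
python3 - <<'E'
from h import *
s=manip.get_state();print(s["tcp_pos"],s["time"])
a=manip.capture("scene");b=manip.capture("top")
c=np.zeros((600,800,3),np.uint8);c[:300,:400]=cv2.resize(a[150:360,190:400],(400,300));c[:300,400:]=cv2.resize(a[140:230,260:370],(400,300))
c[300:,:400]=cv2.resize(b[225:310,205:335],(400,300));c[300:,400:]=cv2.resize(b[115:215,320:415],(400,300));cv2.imwrite("pics/m5.png",c)
E
```

```text
[ 550.19468751 -332.56707485  277.8053987 ] 14.3
```

View pics/m5.png

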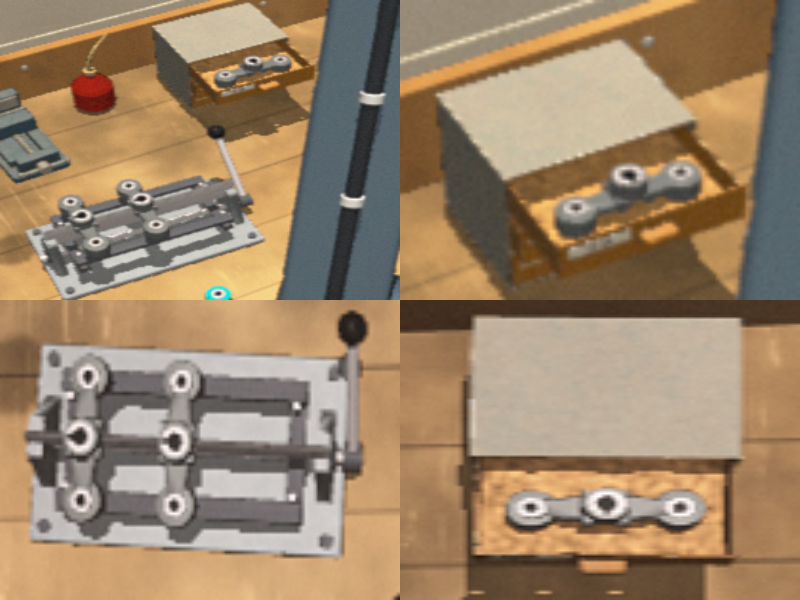

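The pictures show the arm lying flat on the cork at (605,505), the two sound arms level on the edge, and the lever over with the rests down. Handing in.

```bash
python3 -c "
from rig import manip
print(manip.hand_in())"
```

```text
the job is handed in; nothing more can be done
None
```

I pushed the lever to its stop, set the tipping arm (the one nearest the lever) down flat in the top drawer, left the other two hanging level with the rests down, never went near the oilstone, wrench or tape, and handed the job in at about 14 s.

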